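Slide the candle tin between the moulds

ROBOT

A 6-joint arm with a two-finger parallel gripper is mounted at the origin on the work surface. World frame = base frame: x ahead of the robot, y to its left, z up, the work surface at z = 0. Lengths are in m, angles in rad, forces in N, time in s.
With the tool pointing down it reaches from about 0.4 to 0.825 m from the base axis. Payload 7 kg.
Tool frame: the origin (TCP) lies on the mounting face of the last link; the fingertips stand 178 mm ahead of it and the grasp point (between the pads) lies 159 mm ahead of it; z points along the fingers, y is the line along which they close (so a half turn about z gives the same grasp; the last joint's range is limited). The gripper opens to 88 mm and grips with 3 to 60 N. Pads are 19 mm wide; open, the fingers measure 130 mm over their backs; the gripper's body (78 mm by 193 mm) begins 47 mm behind the grasp point.
Start: joints at [1.467, 0.359, 0.012, 0, -1.224, -0.288], TCP at [0.258, 0.624, 0.405] pointing down, gripper open.
Joint ranges: [-3.07, 3.07], [-1.43, 2.12], [-1.02, 1.25], [-3.03, 1.67], [-3.05, -0], [-3.03, 3.03]. Speed limits (rad/s): [2.39, 2.39, 3.01, 3.14, 3.14, 3.14].

INTERFACE

Orientations are given as [roll, pitch, yaw] about the fixed x, y, z axes, in that order (R = Rz(yaw) Ry(pitch) Rx(roll)).
In Python, from workcell import * gives the robot as it stands.
- The arm moves only by the shell command python3 -m handwheel 'ROWS' [FORCE]. ROWS is JSON, one flat list of numbers, 7 for each row, row after row: the shift along the world's x, y, z in units of 50 cm (1.0 is 50 cm), then the turn, a rotation vector about the world's x, y, z in units of 120 degrees (1.0 is 120 degrees), then the closure, from -1 (fully open) to 1 (shut). In form: [x, y, z, wx, wy, wz, fingers, x, y, z, wx, wy, wz, fingers, ...]. A call has 1 to 12 rows; each row shifts and turns the commanded pose from where the row before left it; what a row does not reach is not made up. A row lasts 1/8 s, in which the tool goes at most 62.5 mm and 10.7 degrees, less where a joint would pass 70% of its speed; a pose out of reach is approached as far as the arm can. A call with a number of a shift or a turn outside -1 to 1 is refused whole. A call with a gripper value outside its range is refused whole. The fingers move at their own pace and stop on an object; FORCE is the grip in N (left out, the last holds). Time passes only in rows, so rows that do not move let the fingers close. It gives the time, the measured TCP pose, the force, the opening and the grip force at its end, in the units of the state.
- state(): the state, without advancing time (a new reading comes with each control period).
- snapshot(name): name is "scene" or "side" or "wrist"; returns a dict with "frame" (480x640x3 uint8, red, green, blue), "K" (3x3 intrinsics, pixels), "pose" (4x4, takes a point from camera to world coordinates). Camera axes: x right, y up, looking along -z (the intrinsics and any distortion apply to the point x, -y, -z); pixel columns grow to the right and rows downward; lengths in m; the calibration is good to about 2 mm. A picture is of the moment at which its call begins. There is no depth.
- sign_off(): hands the job in; it is judged then, once.
The state is a dict: "time_s": time; "joint_positions": joint angles; "joint_velocities": joint speeds; "effort": joint torques, N m; "tcp_pos": TCP position; "ee_rot": TCP orientation; "wrist_force": force on the tool from outside, world axes, zero at the start; "wrist_torque": the same for the moment, N m; "gripper_width": finger opening in m; "finger_force": force on a finger pad.
Only numpy, scipy, OpenCV 4.12 (cv2) and the standard library are available. Lean on these libraries where they do the work, as an engineer would, in place of code of your own. Each camera call takes 0.05 s, during which the arm holds its last target. There are 200 camera calls.

TASK

Push the green rectangular candle tin across the table, through the narrow gap between the two aluminium moulds, and leave it lying wholly on the red-bordered cardboard sheet on the other side, its long sides still running about the same way as the gap. Only push it with the fingers: keep it flat on the table, do not grasp, lift or tip it. Do not disturb the round candle, the empty tin or the matchbox; take the fingers away at the end.

Things in the scene. Friction and masses are not known exactly. Their poses are not given: they have to be found in the camera images.
- candle_tin: The tin to push: green, rectangular, corners rounded (14 mm), full of hard pale wax with three brown wick rolls. 64 mm along x, 100 mm along y (long axis), 32 mm high, about 0.2 kg, loose. Origin: centre of its underside, z up. Starts flat on either side of the gap, up to 25 mm off the gap's line and turned up to 0.45 rad from it.
- moulds: Two solid aluminium mould blocks, one fixed body, z up. Origin: table level, middle of the empty 71 mm gap between them. The gap runs along y, from -35 to +35 mm; its walls are at x = -35.5 and +35.5 mm. Each block: 90 mm in x, 70 mm in y, 40 mm high, vertical corners rounded (12 mm), two round cavities on top (-x block dark, +x block pale wax). Yaw up to 0.3 rad.
- sheet: Brown cardboard sheet with a thin red border, fixed flat on the table, under 1 mm thick (no step to slide over). 170 mm along x, 180 mm along y. Origin: its centre; y is parallel to the gap. It lies across the gap from the tin's start, its centre 130 to 160 mm along the gap's line from the gap's middle, up to 25 mm off that line.
- round_candle: Bystander: round steel tin of wax, 66 mm diameter, 45 mm high, loose. Origin: centre of its underside.
- empty_tin: Bystander: open empty brass-coloured tin, straight-sided, 72 mm diameter, 50 mm high, loose. Origin: centre of its underside.
- matchbox: Bystander: yellow matchbox with brown sides lying flat, 60 x 105 x 22 mm (x, y, z), loose. Origin: centre of its underside.

How it is judged:
On the way:
1. the candle tin is between the two moulds, flat on the table (y of candle_tin in the frame of moulds between -0.035 and 0.035 m and x of candle_tin in the frame of moulds between -0.008 and 0.008 m and height (world z) of candle_tin below 0.006 m), for 0.1 s.
At the end, for the whole second after the job is handed in: The tin lies at rest and flat on the cardboard sheet: its centre within 55 mm (sheet's x) and 45 mm (sheet's y) of the sheet's centre, its long axis within 0.35 rad of the sheet's y axis, after having passed between the moulds (x of candle_tin in the frame of sheet between -0.055 and 0.055 m and y of candle_tin in the frame of sheet between -0.045 and 0.045 m and angle between the y axis of candle_tin and the y axis of sheet, either way round below 0.35 rad and height (world z) of candle_tin below 0.004 m and angle between candle_tin's own z axis and vertical below 0.06 rad and linear speed of candle_tin below 0.01 m/s); the robot touches nothing.
It fails at once if the candle tin is lifted off the table or tipped (height (world z) of candle_tin above 0.008 m or angle between candle_tin's own z axis and vertical above 0.15 rad).
It fails at once if the round candle is disturbed (moved more than 15 mm or tipped) (distance of round_candle from where it was at the start of the episode above 0.015 m or angle between round_candle's own z axis and vertical above 0.3 rad).
It fails at once if the empty tin is disturbed (moved more than 15 mm or tipped) (distance of empty_tin from where it was at the start of the episode above 0.015 m or angle between empty_tin's own z axis and vertical above 0.3 rad).
It fails at once if the matchbox is disturbed (moved more than 15 mm or tipped) (distance of matchbox from where it was at the start of the episode above 0.015 m or angle between matchbox's own z axis and vertical above 0.3 rad).
It also fails if it takes over 72 s, if anything falls off the work surface, if the arm or the gripper's body presses on something with over 40 N, if the wrist force passes 120 N, or if a joint passes its speed limit or range.

## Working session

There is one attempt and no reset: what is moved stays moved. The work goes in short steps, Python scripts to look and compute and a shell command to move; the robot and the scene stay as the last step left them, time stands still between calls to the robot, and variables do not carry over. Pictures are saved under pics/ and viewed, at most 10 in all, crops included, and the job is handed in when it is done.

```bash
mkdir -p pics; python3 - <<'E'
from workcell import *
import cv2,numpy as np
for n in ("scene","side"):
    s=snapshot(n); cv2.imwrite(f"pics/{n}0.png",s["frame"][:,:,::-1]); print(n,s["K"].round(1).tolist(),s["pose"].round(3).tolist(), [k for k in s])
st=state();print(st["tcp_pos"],st["ee_rot"],st["gripper_width"],st["time_s"])
E
```

```text
scene [[526.2, 0.0, 318.1], [0.0, 526.2, 234.0], [0.0, 0.0, 1.0]] [[0.074, -0.657, 0.75, 1.11], [0.997, 0.034, -0.068, -0.031], [0.019, 0.753, 0.658, 0.487], [0.0, 0.0, 0.0, 1.0]] ['frame', 'K', 'pose']
side [[531.3, 0.0, 323.9], [0.0, 531.3, 242.3], [0.0, 0.0, 1.0]] [[-0.996, 0.041, -0.078, 0.547], [-0.088, -0.558, 0.825, 0.604], [-0.01, 0.829, 0.56, 0.432], [0.0, 0.0, 0.0, 1.0]] ['frame', 'K', 'pose']
[0.25769443 0.62370706 0.40383856] [ 3.14016468e+00 -1.22138287e-04 -3.91909967e-01] 0.08764449550971819 0.1
```

View pics/scene0.png

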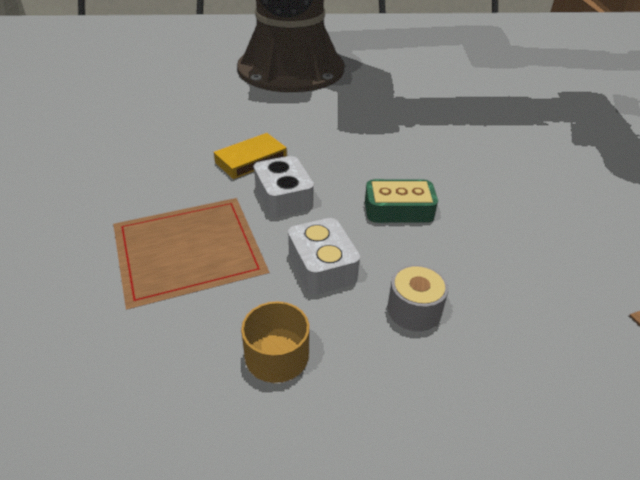

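View pics/side0.png

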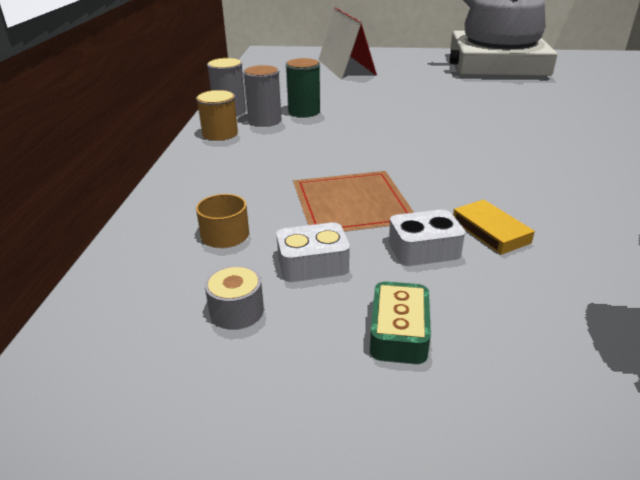

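Scene view: the tin is at (401,200) and the gap at about (305,210). The sheet has corners near (114,221), (237,201), (267,265) and (127,302). The matchbox is at (250,155), the round candle at (418,298) and the empty tin at (276,342). The side view agrees, so the push runs towards −y.

```bash
cat > h.py <<'E'
from workcell import *
import cv2,numpy as np
def P(s):
    W=np.linalg.inv(s["pose"]); return s["K"]@np.diag([1,-1,-1])@W[:3]
def unproj(s,px,z):
    p=P(s); H=p[:,[0,1,3]].copy(); H[:,2]+=p[:,2]*z
    return cv2.perspectiveTransform(np.float64(px).reshape(-1,1,2),np.linalg.inv(H)).reshape(-1,2)
def tin(s,z=0.031):
    hsv=cv2.cvtColor(s["frame"],cv2.COLOR_RGB2HSV)
    g=cv2.inRange(hsv,(55,80,20),(90,255,255)); 
    n,l,st,c=cv2.connectedComponentsWithStats(g)
    # green tin: largest green blob in working area
    best=None
    for i in range(1,n):
        w=unproj(s,[c[i]],0.02)[0]
        if st[i,4]>150 and .3<w[0]<.9 and abs(w[1])<.45 and (best is None or st[i,4]>st[best,4]): best=i
    hull=cv2.convexHull(cv2.findContours((l==best).astype(np.uint8),0,1)[0][0])
    m=np.zeros(g.shape,np.uint8); cv2.fillConvexPoly(m,hull,1)
    y=cv2.inRange(hsv,(15,50,110),(40,255,255))&(m*255)
    cs=max(cv2.findContours(y,0,1)[0],key=cv2.contourArea)
    r=cv2.minAreaRect((unproj(s,cs,z)*1000).astype(np.float32))
    b=cv2.boxPoints(r); e=[b[1]-b[0],b[2]-b[1]]; v=max(e,key=np.linalg.norm); v=v*np.sign(v[1])
    return np.array(r[0])/1000, np.arctan2(-v[0],v[1]), np.array(r[1]).round(1)
E
python3 - <<'E'
from h import *
A=snapshot("scene");B=snapshot("side")
for n,s in (("scene",A),("side",B)): print(n,tin(s))
for s,cav in ((A,[(278,167),(288,182),(317,233),(329,254)]),(B,[(441,223),(412,227),(328,237),(297,241)])):
    w=unproj(s,cav,.04); a=w[2:].mean(0)-w[:2].mean(0); print("mould",w.round(4).tolist(),w.mean(0),np.linalg.norm(a),"yaw",np.arctan2(a[1],a[0]))
for s,c in ((A,[(114,221),(237,201),(267,265),(127,302)]),(B,[(293,177),(388,172),(417,220),(318,231)])):
    w=unproj(s,c,0); print("sheet",w.round(3).tolist(),w.mean(0))
print("match",unproj(A,[(215,152),(267,136),(287,151),(233,168)],.022).round(3).tolist())
print("match",unproj(B,[(454,221),(484,203),(532,234),(500,243)],.022).round(3).tolist())
print("round",unproj(A,[(419,286)],.045),unproj(B,[(234,283)],.045)); print("empty",unproj(A,[(276,328)],.05),unproj(B,[(222,209)],.05))
E
```

```text
scene (array([0.50226617, 0.1442589 ]), np.float32(-0.049043097), array([83.8, 51.4]))
side (array([0.50361148, 0.14112883]), np.float32(-0.04706933), array([84.3, 51.3]))
mould [[0.4447, -0.034], [0.4841, -0.0201], [0.5988, 0.0138], [0.639, 0.0258]] [ 0.54164564 -0.00362492] 0.16144283027248701 yaw 0.2942480460048874
mould [[0.4434, -0.0335], [0.4839, -0.0202], [0.597, 0.013], [0.6372, 0.0256]] [ 0.54037047 -0.00378469] 0.16019205621271965 yaw 0.29244594015840175
sheet [[0.512, -0.27], [0.473, -0.097], [0.613, -0.052], [0.668, -0.222]] [ 0.566774   -0.16049126]
sheet [[0.68, -0.236], [0.511, -0.267], [0.469, -0.105], [0.618, -0.062]] [ 0.5696663  -0.16742181]
match [[0.37, -0.135], [0.323, -0.051], [0.372, -0.019], [0.417, -0.104]]
match [[0.419, -0.07], [0.367, -0.126], [0.315, -0.043], [0.363, -0.016]]
round [[0.70335753 0.12400605]] [[0.69830998 0.12605889]]
empty [[ 0.75886693 -0.04099401]] [[ 0.75186455 -0.03285781]]
```

```bash
python3 -m handwheel '[0.0634,-0.0872,0,0,0,-0.0423,1, 0.0634,-0.0872,0,0,0,-0.0423,1, 0.0634,-0.0872,0,0,0,-0.0423,1, 0.0634,-0.0872,0,0,0,-0.0423,1, 0.0634,-0.0872,0,0,0,-0.0423,1, 0.0634,-0.0872,0,0,0,-0.0423,1, 0.0634,-0.0872,0,0,0,-0.0423,1, 0.0634,-0.0872,0,0,0,-0.0423,1, 0.0634,-0.0872,0,0,0,-0.0423,1, 0.0634,-0.0872,0,0,0,-0.0423,1, 0,0,0,0,0,0,1, 0,0,0,0,0,0,1]'
```

```text
time_s: 1.7
tcp_pos: [0.5748, 0.1875, 0.4044]
ee_rot: [3.141, 0.0, -1.278]
wrist_force: [-0.0, 0.2, 0.5]
gripper_width: 0.0003
finger_force: 0.0
```

```bash
python3 -m handwheel '[0,0,-0.08,0,0,0,1, 0,0,-0.08,0,0,0,1, 0,0,-0.08,0,0,0,1, 0,0,-0.08,0,0,0,1, 0,0,-0.06,0,0,0,1, 0,0,-0.049,0,0,0,1, 0,0,0,0,0,0,1]'
cat >> h.py <<'E'
O=np.array([.541,-.0037]);TH=.293
R=np.array([[np.cos(TH),np.sin(TH)],[-np.sin(TH),np.cos(TH)]])
def rep(pic=None):
    for n in ("scene","side"):
        s=snapshot(n)
        try: c,a,d=tin(s); print(n,"tin mould mm",(R@(c-O)*1000).round(1),"ang",round(float(a)-TH,3),d)
        except Exception as e: print(n,e)
        if pic and n in pic: cv2.imwrite(f"pics/{pic[n]}.png",s["frame"][:,:,::-1])
    st=state(); print("tool mould mm",(R@(st["tcp_pos"][:2]-O)*1000).round(1),st["tcp_pos"][2],st["wrist_force"].round(1),st["time_s"])
E
python3 -c "
from h import *
rep({'side':'a'})"
```

```text
time_s: 2.58
tcp_pos: [0.5736, 0.1886, 0.1885]
ee_rot: [3.138, -0.001, -1.276]
wrist_force: [-0.8, -0.8, 0.2]
gripper_width: 0.0006
finger_force: 0.0
scene tin mould mm [  4.3 148.7] ang -0.342 [75.1 51.2]
side tin mould mm [ 14.6 173.6] ang -1.859 [51.3 34.3]
tool mould mm [ 87.9 174.6] 0.19088344079773895 [-0.1  0.7  0.8] 2.675
```

View pics/a.png

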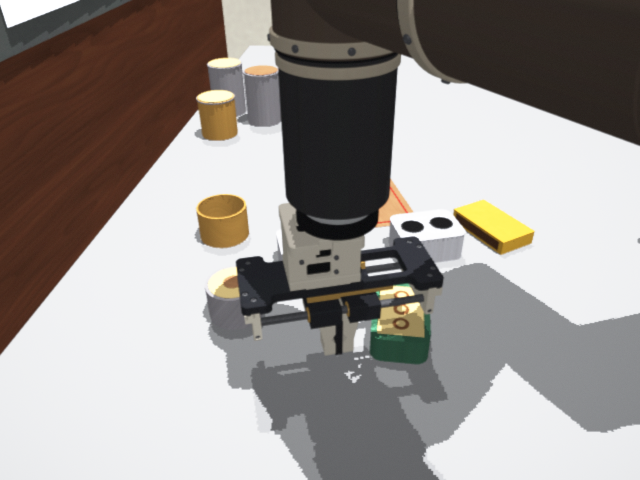

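The side view shows the closed fingers at about (335,345), just to the +x side of the tin at (400,325). Next I turn the tin by pushing its far end sideways.

```bash
python3 -m handwheel '[-0.0096,-0.0029,0,0,0,0,1, -0.0096,-0.0029,0,0,0,0,1, -0.0096,-0.0029,0,0,0,0,1, -0.0096,-0.0029,0,0,0,0,1, -0.0096,-0.0029,0,0,0,0,1, -0.0096,-0.0029,0,0,0,0,1, -0.0096,-0.0029,0,0,0,0,1, 0,0,0,0,0,0,1]'
python3 -c "
from h import *
rep({'scene':'b'})"
```

```text
time_s: 3.68
tcp_pos: [0.5408, 0.1776, 0.1902]
ee_rot: [3.141, -0.0, -1.278]
wrist_force: [-0.6, 0.6, 1.3]
gripper_width: 0.0004
finger_force: 0.2
scene tin mould mm [  1.9 122.9] ang -0.985 [77.8 39.6]
side tin mould mm [ -2.3 160.9] ang -0.264 [49.5 52.5]
tool mould mm [ 52.3 173.5] 0.1900464309697551 [ 0.8 -0.1  0.6] 3.775
```

View pics/b.png

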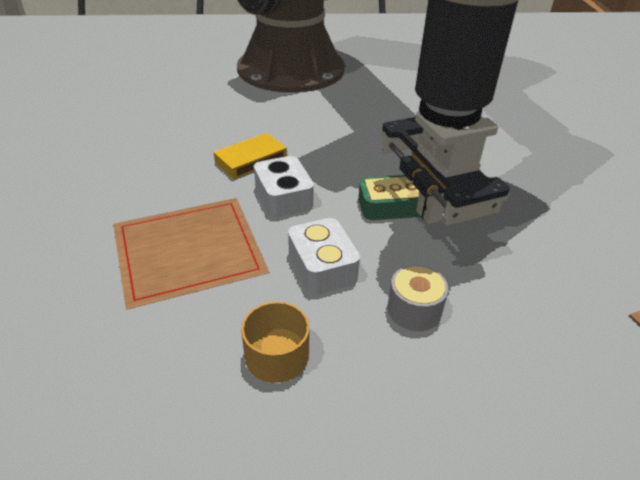

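The scene view shows the tin turned noticeably, with its wicks at (380,188), (396,187) and (413,186), partly hidden by the hand. I back off and move behind the tin to measure it.

```bash
python3 -m handwheel '[0.019,0.006,0,0,0,0,1, 0,0,0,0,0,0,1, -0.0125,0.0415,0,0,0,0,1, -0.0125,0.0415,0,0,0,0,1, -0.0125,0.0415,0,0,0,0,1, 0,0,0,0,0,0,1, -0.0396,-0.0119,0,0,0,0,1, -0.0396,-0.0119,0,0,0,0,1, -0.0396,-0.0119,0,0,0,0,1, 0,0,0,0,0,0,1]'
python3 -c "
from h import *
rep({'scene':'c'})"
```

```text
time_s: 5.03
tcp_pos: [0.4714, 0.2248, 0.1903]
ee_rot: [3.141, -0.0, -1.277]
wrist_force: [1.1, 0.5, 0.4]
gripper_width: 0.0004
finger_force: 0.0
scene tin mould mm [ -6.1 148.2] ang -0.243 [52.8 83.1]
side max() iterable argument is empty
tool mould mm [  1.  239.2] 0.1904930998655817 [0.4 0.1 1. ] 5.125
```

View pics/c.png

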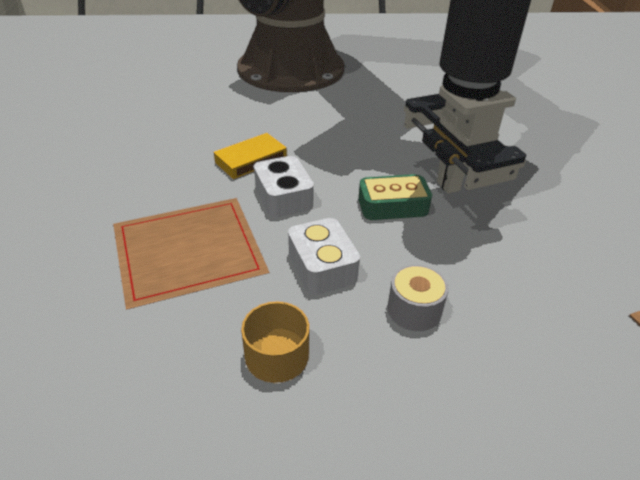

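```bash
python3 -m handwheel '[-0.0517,-0.0156,0,0,0,0,1, -0.0517,-0.0156,0,0,0,0,1, -0.0517,-0.0156,0,0,0,0,1, 0,0,0,0,0,0,1, 0.0181,-0.0598,0,0,0,0,1, 0.0181,-0.0598,0,0,0,0,1, 0.0181,-0.0598,0,0,0,0,1, 0.0181,-0.0598,0,0,0,0,1, 0,0,0,0,0,0,1]' && python3 -m handwheel '[0.0077,0.0023,0,0,0,0,1, 0.0077,0.0023,0,0,0,0,1, 0.0077,0.0023,0,0,0,0,1, 0.0077,0.0023,0,0,0,0,1, 0.0077,0.0023,0,0,0,0,1, 0.0077,0.0023,0,0,0,0,1, 0.0077,0.0023,0,0,0,0,1, 0,0,0,0,0,0,1]'
python3 -c "
from h import *
rep({'side':'d'})"
```

```text
time_s: 6.25
tcp_pos: [0.4325, 0.081, 0.1902]
ee_rot: [-3.141, -0.0, -1.28]
wrist_force: [0.0, -0.1, 0.7]
gripper_width: 0.0005
finger_force: 0.0
time_s: 7.25
tcp_pos: [0.4584, 0.0902, 0.1901]
ee_rot: [-3.141, 0.0, -1.278]
wrist_force: [-0.5, -0.4, 0.6]
gripper_width: 0.0003
finger_force: 0.2
scene tin mould mm [ 13.5 184.6] ang 1.199 [16.7 39.6]
side tin mould mm [  1.2 148.2] ang -0.17 [50.2 82.8]
tool mould mm [-52.  113.8] 0.19018774193197277 [-0.3 -0.1 -1. ] 7.35
```

View pics/d.png

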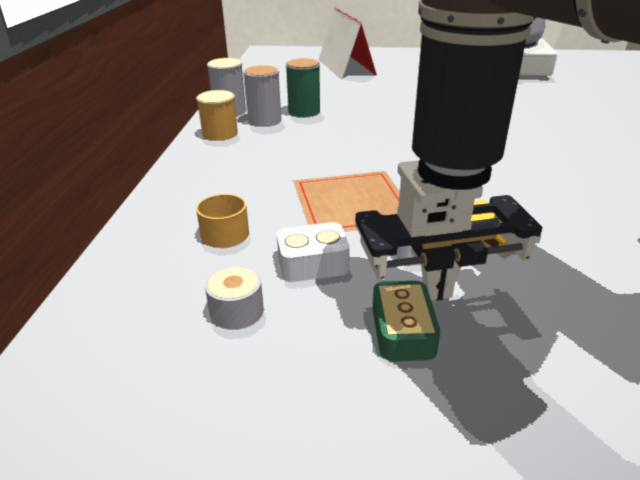

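The side view shows the tin nearly in line with the gap, with the fingers at (440,285) touching its front left. I push a little further, then go round behind.

```bash
python3 -m handwheel '[0.005,0.0015,0,0,0,0,1, 0.005,0.0015,0,0,0,0,1, 0,0,0,0,0,0,1, -0.023,-0.0069,0,0,0,0,1, -0.0182,0.0603,0,0,0,0,1, -0.0182,0.0603,0,0,0,0,1, -0.0182,0.0603,0,0,0,0,1, -0.0182,0.0603,0,0,0,0,1, 0.0376,0.0114,0,0,0,0,1, 0.0376,0.0114,0,0,0,0,1, 0.0376,0.0114,0,0,0,0,1, 0,0,0,0,0,0,1]'
python3 -c "
from h import *
rep()"
```

```text
time_s: 8.85
tcp_pos: [0.4719, 0.2261, 0.1901]
ee_rot: [-3.141, 0.0, -1.278]
wrist_force: [-0.6, 0.4, -0.9]
gripper_width: 0.0006
finger_force: 0.0
scene tin mould mm [  3.6 151.9] ang -0.121 [52.8 82.8]
side max() iterable argument is empty
tool mould mm [ -1.1 239.6] 0.1899666973120013 [-0.6 -0.7 -0.8] 8.95
```

```bash
python3 -m handwheel '[0.0034,-0.0146,0,0,0,0,1, 0.0034,-0.0146,0,0,0,0,1, 0.0034,-0.0146,0,0,0,0,1, 0.0034,-0.0146,0,0,0,0,1, 0.0034,-0.0146,0,0,0,0,1, 0.0034,-0.0146,0,0,0,0,1, 0.0034,-0.0146,0,0,0,0,1, 0.0034,-0.0146,0,0,0,0,1, 0,0,0,0,0,0,1]'
python3 -c "
from h import *
rep({'scene':'e'})"
```

```text
time_s: 10.07
tcp_pos: [0.4852, 0.1667, 0.19]
ee_rot: [3.141, -0.0, -1.279]
wrist_force: [-0.4, 0.1, -1.1]
gripper_width: 0.0006
finger_force: 0.0
scene tin mould mm [  8.5 118.3] ang 0.017 [52.5 82.9]
side tin mould mm [ 26.5 156.4] ang 1.105 [ 8.  20.4]
tool mould mm [ -4.1 179.7] 0.1900379788055121 [-0.1  0.2  0.2] 10.175
```

View pics/e.png

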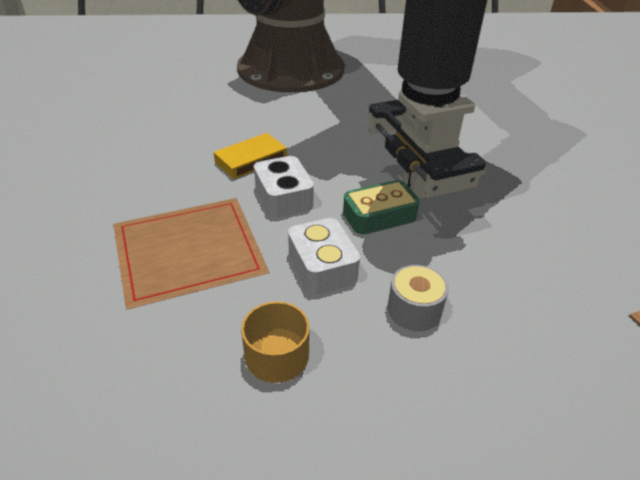

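The scene view shows the tin at (380,205), parallel to the gap but about 8 mm to the +x side. I nudge it sideways through its centre.

```bash
python3 -m handwheel '[-0.007,0.023,0,0,0,0,1, 0.0536,0.0162,0,0,0,0,1, 0.0536,0.0162,0,0,0,0,1, 0.0536,0.0162,0,0,0,0,1, 0,0,0,0,0,0,1, 0.0143,-0.0472,0,0,0,0,1, 0.0143,-0.0472,0,0,0,0,1, 0.0143,-0.0472,0,0,0,0,1, 0,0,0,0,0,0,1]' && python3 -m handwheel '[-0.0093,-0.0028,0,0,0,0,1, -0.0093,-0.0028,0,0,0,0,1, -0.0093,-0.0028,0,0,0,0,1, -0.0093,-0.0028,0,0,0,0,1, -0.0093,-0.0028,0,0,0,0,1, -0.0093,-0.0028,0,0,0,0,1, 0,0,0,0,0,0,1]'
python3 -c "
from h import *
rep()"
```

```text
time_s: 11.3
tcp_pos: [0.583, 0.1316, 0.19]
ee_rot: [3.141, -0.0, -1.279]
wrist_force: [0.2, 0.4, -0.2]
gripper_width: 0.0006
finger_force: 0.0
time_s: 12.18
tcp_pos: [0.5553, 0.1239, 0.1902]
ee_rot: [3.141, 0.0, -1.278]
wrist_force: [1.0, -0.1, 1.1]
gripper_width: 0.0003
finger_force: 0.0
scene tin mould mm [ 3.7 82.9] ang -1.168 [53.2 25.4]
side tin mould mm [  0.4 118.2] ang -0.014 [50.3 79.3]
tool mould mm [ 50.8 118.1] 0.190169945287043 [-0.   0.5  0.4] 12.275
```

```bash
python3 -m handwheel '[0.0287,0.0087,0,0,0,0,1, 0,0,0,0,0,0,1, -0.0148,0.0491,0,0,0,0,1, -0.0148,0.0491,0,0,0,0,1, -0.0148,0.0491,0,0,0,0,1, 0,0,0,0,0,0,1, -0.0421,-0.0127,0,0,0,0,1, -0.0421,-0.0127,0,0,0,0,1, -0.0421,-0.0127,0,0,0,0,1, 0,0,0,0,0,0,1]'
python3 -c "
from h import *
rep()"
```

```text
time_s: 13.52
tcp_pos: [0.4836, 0.1819, 0.1902]
ee_rot: [3.14, -0.0, -1.278]
wrist_force: [0.3, 0.2, -0.3]
gripper_width: 0.0006
finger_force: 0.0
scene tin mould mm [-1.000e-01  1.182e+02] ang 0.006 [52.7 82.8]
side max() iterable argument is empty
tool mould mm [  0.4 194.8] 0.19038453190637356 [ 1.1 -0.2  0.5] 13.625
```

```bash
python3 -m handwheel '[0.006,-0.0198,0,0,0,0,1, 0.006,-0.0198,0,0,0,0,1, 0.006,-0.0198,0,0,0,0,1, 0.006,-0.0198,0,0,0,0,1, 0.006,-0.0198,0,0,0,0,1, 0.006,-0.0198,0,0,0,0,1, 0.006,-0.0198,0,0,0,0,1, 0.006,-0.0198,0,0,0,0,1, 0.006,-0.0198,0,0,0,0,1, 0.006,-0.0198,0,0,0,0,1, 0.006,-0.0198,0,0,0,0,1, 0,0,0,0,0,0,1]'
python3 -c "
from h import *
rep({'scene':'f'})"
```

```text
time_s: 15.12
tcp_pos: [0.5178, 0.0734, 0.1902]
ee_rot: [3.141, -0.0, -1.279]
wrist_force: [-0.3, -0.7, 0.1]
gripper_width: 0.0002
finger_force: 0.0
scene tin mould mm [ -7.9 -17.8] ang 1.059 [23.4 56.2]
side tin mould mm [23.8 49.1] ang 0.38 [ 6.6 18.8]
tool mould mm [ 0.2 81.1] 0.19023038334085363 [-1.1  0.6  0. ] 15.225
```

View pics/f.png

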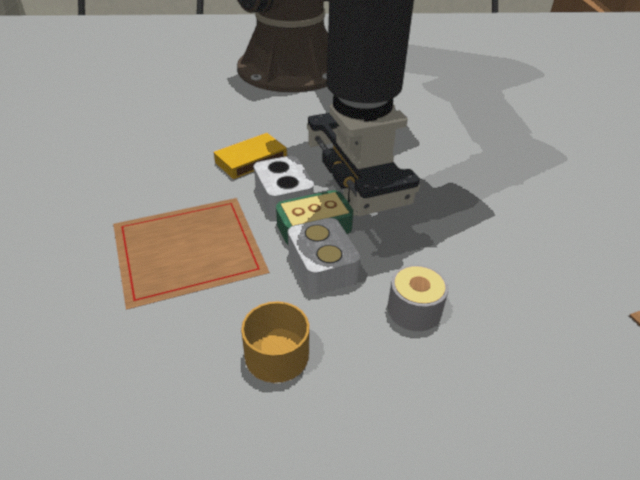

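The scene view shows the tin inside the gap at (315,210), straight, with the force still low. I keep pushing.

```bash
python3 -m handwheel '[0.0066,-0.022,0,0,0,0,1, 0.0066,-0.022,0,0,0,0,1, 0.0066,-0.022,0,0,0,0,1, 0.0066,-0.022,0,0,0,0,1, 0.0066,-0.022,0,0,0,0,1, 0.0066,-0.022,0,0,0,0,1, 0.0066,-0.022,0,0,0,0,1, 0.0066,-0.022,0,0,0,0,1, 0.0066,-0.022,0,0,0,0,1, 0.0066,-0.022,0,0,0,0,1, 0.0066,-0.022,0,0,0,0,1, 0.0066,-0.022,0,0,0,0,1]'
python3 -m handwheel '[0.003,-0.01,0,0,0,0,1, 0.003,-0.01,0,0,0,0,1, 0.003,-0.01,0,0,0,0,1, 0.003,-0.01,0,0,0,0,1, 0.003,-0.01,0,0,0,0,1, 0,0,0,0,0,0,1]'
python3 -c "
from h import *
rep({'scene':'g'})"
```

```text
time_s: 16.73
tcp_pos: [0.5574, -0.0586, 0.1901]
ee_rot: [3.141, 0.0, -1.278]
wrist_force: [-1.9, 2.8, 2.6]
gripper_width: 0.0003
finger_force: 1.4
time_s: 17.48
tcp_pos: [0.5648, -0.0833, 0.1901]
ee_rot: [3.141, -0.0, -1.278]
wrist_force: [-0.5, 0.5, -0.5]
gripper_width: 0.0008
finger_force: 0.0
scene tin mould mm [  13.4 -164.1] ang -0.691 [81.1 42.7]
side tin mould mm [  21.7 -125.7] ang 0.02 [ 6.  37.4]
tool mould mm [ -0.2 -82.8] 0.19005500566469 [-0.8 -0.2 -0.1] 17.575
```

View pics/g.png

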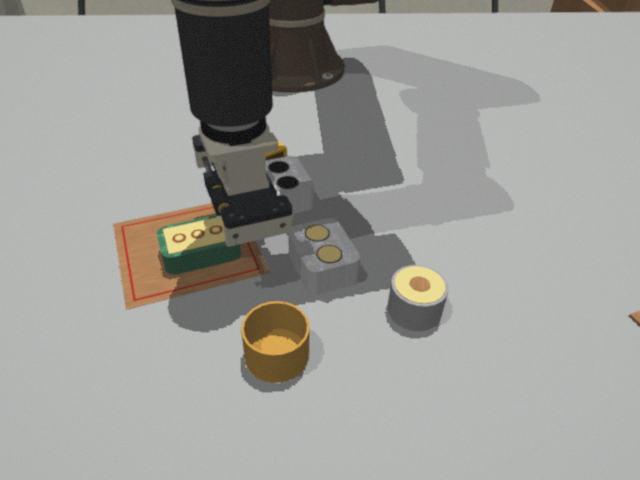

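The scene view shows the tin on the sheet at (200,245), straight and a little short of the centre. I push 10 mm more, then withdraw and lift.

```bash
python3 -m handwheel '[0.003,-0.01,0,0,0,0,1, 0.003,-0.01,0,0,0,0,1, 0,0,0,0,0,0,1, -0.009,0.03,0,0,0,0,1, 0,0,0,0,0,0,1, 0,0,0.08,0,0,0,1, 0,0,0.1,0,0,0,1, 0,0,0.1,0,0,0,1, -0.036,0.12,0.02,0,0,0,1, -0.036,0.118,0,0,0,0,1, -0.036,0.118,0,0,0,0,1, 0,0,0,0,0,0,1]'
python3 - <<'E'
from h import *
rep({'scene':'h'})
for n in("scene","side"):
    s=snapshot(n);hsv=cv2.cvtColor(s["frame"],cv2.COLOR_RGB2HSV)
    m=cv2.inRange(hsv,(0,150,80),(6,255,255))|cv2.inRange(hsv,(172,150,80),(180,255,255))
    p=np.argwhere(m)[:,::-1]; w=R@(unproj(s,p,0)-O).T*1000; w=w[:,(abs(w[0])<130)&(w[1]<-30)&(w[1]>-280)]
    r=cv2.minAreaRect(w.T.astype(np.float32)); print("border in mould frame",r,w.shape)
E
```

```text
time_s: 19.08
tcp_pos: [0.5084, 0.1028, 0.3406]
ee_rot: [-3.14, 0.001, -1.272]
wrist_force: [-0.0, -0.3, -0.2]
gripper_width: 0.0005
finger_force: 0.0
scene tin mould mm [  -0.8 -154.3] ang 0.001 [52.6 83.3]
side tin mould mm [  -0.7 -159. ] ang 0.002 [52.2 85.2]
tool mould mm [ -0.5 108.6] 0.34021517069618856 [ 0.1 -0.   0.1] 19.175
border in mould frame ((-15.803199768066406, -158.8328857421875), (149.5589599609375, 159.80003356933594), 0.22128602862358093) (2, 488)
border in mould frame ((-16.042877197265625, -160.8231658935547), (149.9744873046875, 159.71058654785156), 0.13382916152477264) (2, 155)
```

View pics/h.png

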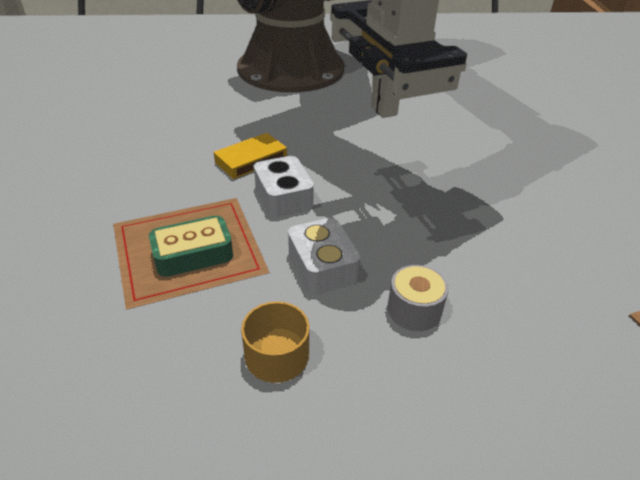

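The scene view shows the tin at (192,245), wholly on the sheet. It is about 15 mm off centre in x and 3 mm in y, and straight. The other items have not moved, and the hand is clear.

```bash
python3 -c "
from workcell import *
print(sign_off())"
```

```text
the job is handed in; nothing more can be done
None
```

I pushed the candle tin through the gap and handed the job in: by the cameras it lies wholly on the sheet, about 15 mm (x) and 3 mm (y) off its centre and straight, with the bystanders unmoved and the hand clear; no verdict came back.

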